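# Back the feed wheel off by one notch

### The job

The black ratchet wheel of the parts feeder was fed one notch too far. Using only your fingertips, push the pawl's T-lever away from the wheel so that the pawl lifts out of the teeth and stays leaning back by itself, push the wheel by its pins one notch backward (clockwise seen from above, an eighth of a turn), then tip the lever back so that the pawl drops fully home in that notch. Push gently, pinch and lift nothing, and leave the loose things on the bench where they are.

Things in the scene. Friction and masses are not known exactly. Their poses are not given: they have to be found in the camera images.
- feeder: Fixed aluminium base plate of the parts feeder, 12 mm thick. Origin on the bench under the wheel's axis; z up; its +y points from the wheel's axis to the pawl's bracket; plate x -100 to 100, y -100 to 175. The bracket: two cheeks 64 high at the hinge and, at y 130 to 135, a back plate 31 wide, 68 high.
- wheel (a joint): Angle (rad) of the black ratchet wheel. Grows as it turns BACKWARD, clockwise from above. About 0 (start: slightly less) in the present notch, pawl's nose against a tooth's steep side; one notch is 0.785. In the next notch the pawl can drop fully only with the wheel between about 0.57 and 0.78. Stays where left; turns with about 2 N at a pin, and is blocked backward while the pawl is down.
- wheel_axis (a point): Centre of the wheel's face, 36 above the bench. The wheel is flat, level, 172 mm across, 12 thick, on an upright axle, with an 8 high nut. Eight white ramp teeth stand on the rim of its face, one every 45 deg, radius 62 to 85 mm, tops 46 above the bench, steep sides looking clockwise.
- pawl (a joint): Angle (rad) of the steel drop pawl about its level hinge: 0 = down, nose at the bottom of a notch; grows as the nose is lifted and the lever swings outward from the wheel, to 1.1 at its stop, where it stays by the lever's weight. Balances at about 0.85: let go well below that it falls down on the wheel, well above it falls outward. Weighs about 150 g, moves with less than 4 N at the bar.
- pawl_hinge (a point): Pawl's hinge axis, along the feeder's x, 115 mm from the wheel's axis along the feeder's +y, 56 above the bench. With the pawl down its arm (14 wide, 51 to 61 above the bench) reaches 50 from here towards the wheel's axis; the nose, 12 wide, hangs from its end.
- pawl_bar (a point): Middle of the level cross bar on top of the pawl's lever: 14 mm thick, 42 long along the feeder's x, 60 from the hinge. Pawl down: the lever leans towards the wheel, bar 92 mm from the wheel's axis, 111 above the bench. Pushed level and outward it lifts the nose. Lifted (1.1): it leans outward, bar 154 from the wheel's axis, 102 above the bench; pushed inward it drops the nose.
- pin0 (a point): Centre of the top of one of four alike steel pins that stand upright on the wheel's face, 90 deg apart, to push it by: diameter 10 mm, 52 from the wheel's axis, tops 80 above the bench (44 above the face).
- pin1 (a point): Centre of the top of one of four alike steel pins that stand upright on the wheel's face, 90 deg apart, to push it by: diameter 10 mm, 52 from the wheel's axis, tops 80 above the bench (44 above the face).
- pin2 (a point): Centre of the top of one of four alike steel pins that stand upright on the wheel's face, 90 deg apart, to push it by: diameter 10 mm, 52 from the wheel's axis, tops 80 above the bench (44 above the face).
- pin3 (a point): Centre of the top of one of four alike steel pins that stand upright on the wheel's face, 90 deg apart, to push it by: diameter 10 mm, 52 from the wheel's axis, tops 80 above the bench (44 above the face).
- test_block: Bystander: loose white printed block with six holes, 60 x 40 x 24 mm, origin at the centre of its underside. Leave alone.
- cup: Bystander: loose grey printed cup, 60 mm diameter and 60 high, origin at the centre of its underside. Leave alone.
- driver: Bystander: loose screwdriver lying on the bench, origin under its middle, length along its x. Leave alone.

How it is judged (in metres and radians):
On the way, in this order (a step that is already met when the one before it is completed fails the run):
1. the pawl is lifted and leans back while the wheel is still in its old notch (value of joint pawl above 0.6 rad and value of joint wheel between -0.2 and 0.2 rad), for 0.2 s.
2. with the pawl still lifted, the wheel has been pushed one notch backward (value of joint pawl above 0.5 rad and value of joint wheel between 0.54 and 0.81 rad), for 0.1 s.
At the end, for the whole second after the job is handed in: The pawl is fully down (below 0.05 rad) in the next notch, with the wheel one notch backward (0.54 to 0.81 rad) and at rest (value of joint pawl below 0.05 rad and value of joint wheel between 0.54 and 0.81 rad and velocity of joint wheel between -0.05 and 0.05 rad/s); the robot touches nothing.
It fails at once if the wheel was pushed well past one notch backward (value of joint wheel above 1.2 rad).
It fails at once if the wheel was turned forward (value of joint wheel below -0.4 rad).
It fails at once if the feeder was pinched or pushed hard (over 25 N) (contact force between any of the arm, the fingers and feeder above 25 N).
It fails at once if a loose thing was moved, lifted or knocked (over 20 mm) (distance of any of test_block, cup, driver from where it was at the start of the episode above 0.02 m).
It also fails if it takes over 67 s, if anything falls off the work surface, if the arm or the gripper's body presses on something with over 40 N, if the wrist force passes 120 N, or if a joint passes its speed limit or range.

### The arm

A 6-joint arm with a two-finger parallel gripper is mounted at the origin on the work surface. World frame = base frame: x ahead of the robot, y to its left, z up, the work surface at z = 0. Lengths are in m, angles in degrees, forces in N, time in s.
With the tool pointing down it reaches from about 0.3 to 0.95 m from the base axis. Payload 3.1 kg.
Tool frame: the origin (TCP) lies where the fingers leave the gripper's body, on its centre line; the fingertips stand 73 mm ahead of it and the grasp point (between the pads) lies 54 mm ahead of it; x points along the fingers, z is the direction in which the jaws open and shut, and the axes are right-handed (so a half turn about x gives the same grasp; the last joint's range is limited). The gripper opens to 85 mm and grips with 20 to 120 N. Pads are 22 mm wide; open, the fingers measure 114 mm over their backs; the gripper's body (76 mm by 85 mm) begins 54 mm behind the grasp point. The pads swing forward as they close: fully open they stand 13 mm farther back than shut.
Start: joints at [64.819, 17.653, 93.61, -0, 68.738, -3.994], TCP at [0.226, 0.583, 0.304] pointing down, gripper open.
Joint ranges: [-175.34, 175.34], [-45.06, 112.39], [2.9, 150.54], [-68.45, 248.45], [3.09, 151.38], [-168.51, 168.51]. Speed limits (degrees/s): [159.86, 159.86, 180, 180, 180, 180].

### API

Orientations are given as [roll, pitch, yaw] about the fixed x, y, z axes, in that order (R = Rz(yaw) Ry(pitch) Rx(roll)).
In Python, from station import r gives the robot as it stands. Calls block until the motion is done:
- r.move_ptp(position, orientation): joint-space move of the TCP to a pose.
- r.move_l(position, speed=0.15, rotation=None): straight line of the TCP; rotation=None keeps the orientation; speed is the mean speed in m/s.
- r.set_joints(angles): joint-space move.
- r.let_go() and r.clamp(squeeze=None): open the fingers fully, or close them until they stop; squeeze is the grip in N (None keeps the last).
- r.hold(seconds).
- r.ik(position, orientation): joint angles nearest the present ones, or None.
- r.sense(): the state.
- r.capture(name): name is "scene" or "top" or "wrist"; returns a dict with "pixels" (400x640x3 uint8, blue, green, red), "mtx" (3x3 intrinsics, pixels), "rvec" (rotation vector, rad) and "tvec" (3), from world to camera coordinates, as OpenCV has them. Camera axes: x right, y down, z forward; pixel columns grow to the right and rows downward; lengths in m; the calibration is good to about 2 mm. A picture is of the moment at which its call begins. There is no depth.
A pose or a line that the arm cannot do raises r.MotionError and nothing moves.
- r.sign_off(): hands the job in, once; it reports no verdict.
The state is a dict: "time": time; "joints": joint angles; "joint_velocities": joint speeds; "tau": joint torques, N m; "ee_pos": TCP position; "tcp_rot": TCP orientation; "contact_force": force on the tool from outside, world axes, zero at the start; "moment": the same for the moment, N m; "width": opening from 0.0 (shut) to 1.0 (fully open).
Only numpy, scipy, OpenCV 4.12 (cv2) and the standard library are available. Lean on these libraries where they do the work, as an engineer would, in place of code of your own. Each camera call takes 0.05 s, during which the arm holds its last target. There are 200 camera calls.

## Working session

There is one attempt and no reset: what is moved stays moved. The work goes in short steps, each a Python script; the robot and the scene stay as the last script left them, time stands still between calls to the robot, and variables do not carry over. Pictures are saved under pics/ and viewed, about 8 in all and at most 12, crops included, and the job is handed in when it is done.

```bash
ls; mkdir -p pics; python3 - <<'E'
from station import r
import cv2,numpy as np
a=r.capture("scene");b=r.capture("top")
for n,c in(("scene",a),("top",b)):
    cv2.imwrite(f"pics/{n}0.png",c["pixels"]);np.savez(f"{n}0.npz",**c)
    R=cv2.Rodrigues(np.array(c["rvec"]))[0];print(n,-R.T@np.array(c["tvec"]).ravel(),c["mtx"][0])
print(r.sense())
E
```

```text
pics
scene [ 1.20970647 -0.30552945  1.12573619] [497.43364024   0.         309.32943934]
top [ 0.28554951 -0.00532788  1.23145382] [393.89927326   0.         323.81473808]
{'time': 0.1, 'joints': array([ 6.48193121e+01,  1.76990221e+01,  9.36837851e+01, -2.48749875e-03,
        6.87388019e+01, -3.99298333e+00]), 'joint_velocities': array([ 0.02925082, -0.07297397, -0.10670461, -0.03615526,  0.03081509,
       -0.06961879]), 'tau': array([-4.10184202e-04, -4.16413450e+01, -2.77643162e+01, -2.08160855e-04,
        4.16471579e-03, -8.55219383e-06]), 'ee_pos': array([0.22565798, 0.58218306, 0.30275418]), 'tcp_rot': array([ 177.09819106,   89.87836889, -114.08860907]), 'contact_force': array([ 0.28312548, -0.58099917, -0.15892237]), 'moment': array([ 0.06862787,  0.02240018, -0.03267881]), 'width': 1.0024053293852841}
```

View pics/top0.png

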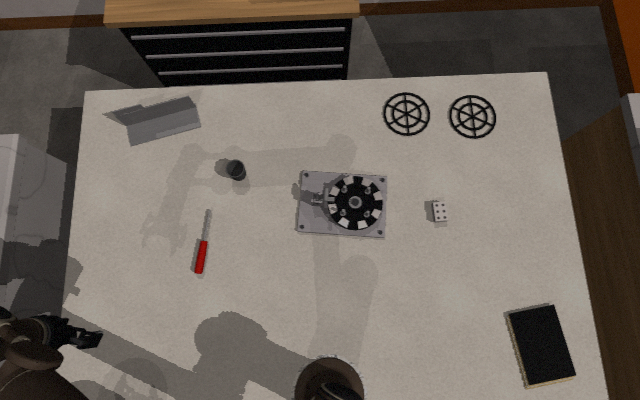

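View pics/scene0.png

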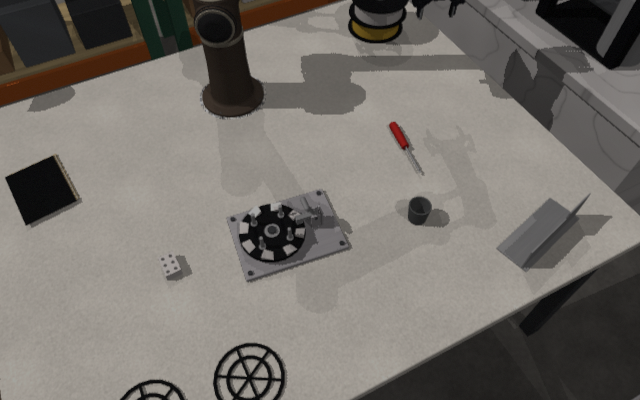

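The top view shows the feeder at about (342,205), with the wheel's axis at about (355,202) and the bracket to its left (feeder +y ≈ world +y). The cup is at (236,170), the driver at (203,240) and the block at (439,211). The scene view agrees. Next I'll get a rough fix and look from close by.

```bash
cat > h.py <<'E'
import cv2,numpy as np
from scipy.spatial.transform import Rotation as Ro
def cam(c):
    R=cv2.Rodrigues(np.array(c["rvec"]))[0];t=np.array(c["tvec"]).ravel();return np.array(c["mtx"]),R,t
def ray(c,uv,z):
    K,R,t=cam(c);o=-R.T@t;d=R.T@np.linalg.inv(K)@np.array([uv[0],uv[1],1.]);return o+d*(z-o[2])/d[2]
def proj(c,P):
    K,R,t=cam(c);p=K@(R@np.asarray(P,float)+t);return p[:2]/p[2]
def ori(yaw_jaw):
    "tool x down, tool z (jaw axis) at world heading yaw_jaw deg"
    a=np.radians(yaw_jaw);x=np.array([0,0,-1.]);z=np.array([np.cos(a),np.sin(a),0]);y=np.cross(z,x)
    return Ro.from_matrix(np.c_[x,y,z]).as_euler("xyz",degrees=True)
E
python3 - <<'E'
from h import *
from station import r
c=dict(np.load("top0.npz"))
for n,uv,z in(("axis",(355,202),.044),("c1",(304,172),.012),("c2",(387,176),.012),("c3",(385,238),.012),("c4",(298,233),.012),("cup",(236,170),.06),("block",(439,211),.024),("drv",(203,240),.01)):
    print(n,ray(c,uv,z).round(3))
ax=ray(c,(355,202),.044)
for dx,dy,z in((0,0.04,.42),):
  for y in (0,90,-90,180):
    j=r.ik([ax[0]+dx,ax[1]+dy,z],list(ori(y)));print(y,None if j is None else np.round(j,1))
E
```

```text
axis [ 0.552 -0.105  0.044]
c1 [0.665 0.051 0.012]
c2 [ 0.64  -0.216  0.012]
c3 [ 0.44  -0.194  0.012]
c4 [0.468 0.075 0.012]
cup [0.666 0.26  0.06 ]
block [ 0.516 -0.367  0.024]
drv [0.459 0.372 0.01 ]
0 [-11.2   5.   95.2   0.   79.7 -11.2]
90 [ -11.2    5.    95.2    0.    79.7 -101.2]
-90 [-11.2   5.   95.2   0.   79.7  78.8]
180 None<sys>:0: UserWarning: Gimbal lock detected. Setting third angle to zero since it is not possible to uniquely determine all angles.
```

```bash
python3 - 2>/dev/null <<'E'
from h import *
from station import r
r.move_ptp([0.50,-0.06,0.42],list(ori(-5.4)))
r.clamp(20)
c=r.capture("wrist");np.savez("w1.npz",**c);cv2.imwrite("pics/w1.png",c["pixels"])
K,R,t=cam(c);print((-R.T@t).round(3),R[2].round(2));print(r.sense()["ee_pos"],r.sense()["width"],r.sense()["time"])
E
```

```text
[0.506 0.015 0.491] [-0.03 -0.29 -0.96]
[ 0.49998808 -0.06002343  0.42001836] 6.66852121818886e-05 3.425
```

View pics/w1.png

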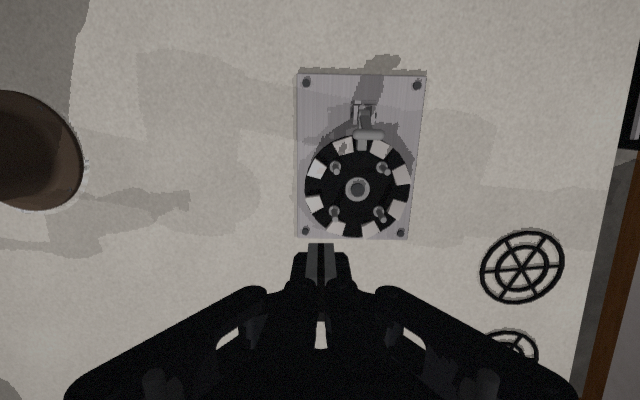

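The wrist view shows the whole feeder: nut (357,188), bar (369,134) and plate corners about (298,72), (426,76), (408,240) and (297,237). There are four pins around the nut. I'll enlarge it.

```bash
python3 - 2>/dev/null <<'E'
from h import *
c=dict(np.load("w1.npz"));im=c["pixels"]
cv2.imwrite("pics/w1c.png",cv2.resize(im[60:250,285:440],None,fx=4,fy=3.0*4/3,interpolation=cv2.INTER_CUBIC)[:760])
cv2.imwrite("pics/w1c.png",cv2.resize(im[98:248,290:440],None,fx=4,fy=4,interpolation=cv2.INTER_CUBIC))
for n,uv,z in(("nut",(357,188),.044),("bar",(369,134),.118),("c1",(298,72),.012),("c2",(426,76),.012),("c3",(408,240),.012),("c4",(297,237),.012)):
    print(n,ray(c,uv,z).round(4))
E
```

```text
nut [ 0.5536 -0.1026  0.044 ]
bar [ 0.5647 -0.0145  0.118 ]
c1 [0.4776 0.079  0.012 ]
c2 [0.6717 0.0553 0.012 ]
c3 [ 0.6435 -0.2164  0.012 ]
c4 [ 0.4442 -0.192   0.012 ]
```

View pics/w1c.png

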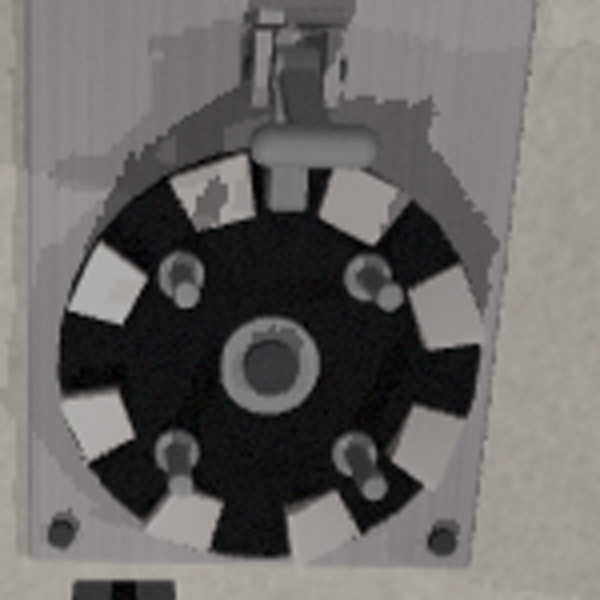

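The crop shows the bar centred at crop (316,147), pin tops at about (187,293), (389,296), (373,488) and (181,490), and the nose in the notch between the top two teeth.

```bash
cat >> h.py <<'E'
O=np.array([.554,-.104]);YAW=-6.8
_a=np.radians(YAW);F=np.array([[np.cos(_a),-np.sin(_a)],[np.sin(_a),np.cos(_a)]])
def W(fx,fy,z): return list(O+F@np.array([fx,fy]))+[z]
def toF(p): return F.T@(np.asarray(p)[:2]-O)
def step(r,targets,speed,lim):
    "short straight lines, stops on horizontal force change"
    f0=np.array(r.sense()["contact_force"])
    for p in targets:
        r.move_l(p,speed=speed);f=np.array(r.sense()["contact_force"])-f0
        print((toF(r.sense()["ee_pos"])*1e3).round(1),"F",(F.T@f[:2]).round(1),f[2].round(1))
        if np.linalg.norm(f)>lim: print("STOP");break
E
python3 - 2>/dev/null <<'E'
from h import *
from station import r
c=dict(np.load("w1.npz"))
for u,v in((187,293),(389,296),(373,488),(181,490)):
    p=toF(ray(c,(290+u/4,98+v/4),.08));print("pin",p.round(4),np.hypot(*p).round(4),np.degrees(np.arctan2(p[1],p[0])).round(1))
print("bar",toF(ray(c,(369,134.7),.116)))
r.move_ptp(W(0,.048,.26),list(ori(YAW)))
r.move_l(W(0,.048,.175),speed=.08)
step(r,[W(0,y,.175) for y in (.06,.066,.072,.078,.084)],.03,2.)
c=r.capture("scene");cv2.imwrite("pics/s1.png",cv2.resize(c["pixels"][110:310,190:410],None,fx=3,fy=3));print(r.sense()["time"])
E
```

```text
pin [-0.0362  0.0344] 0.0499 136.5
pin [0.0366 0.0352] 0.0508 43.8
pin [ 0.0375 -0.0386] 0.0539 -45.8
pin [-0.0353 -0.0413] 0.0544 -130.5
bar [0.00038539 0.08911287]
[-0.  60.2] F [ 1.4 -0.2] -0.6
[-0.  66.2] F [ 0.1 -0.7] -0.5
[ 0.  72.1] F [ 1.1 -0.1] -0.8
[ 0.1 78.2] F [ 1.4 -0.7] 0.0
[-0.  84.3] F [ 1.1 -0.7] -0.4
7.35
```

View pics/s1.png

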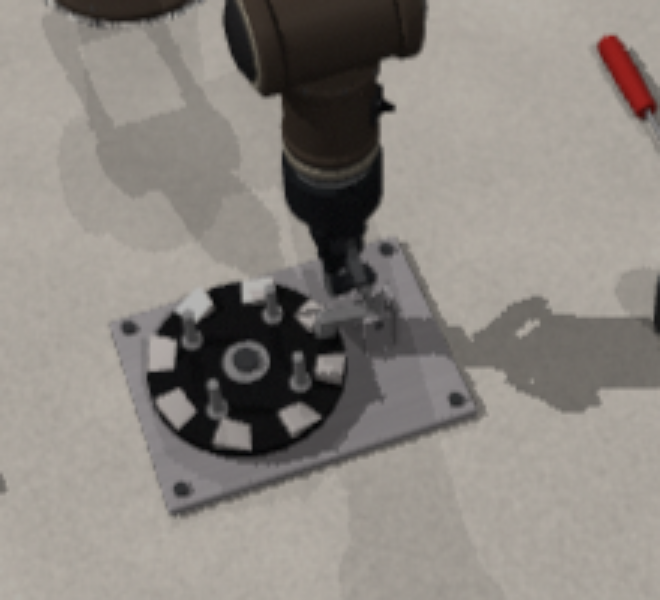

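```bash
cat >> h.py <<'E'
def bar(th):
    a=th-np.radians(22.7);return .115+.06*np.sin(a),.056+.06*np.cos(a)
E
python3 - 2>/dev/null <<'E'
from h import *
c=dict(np.load("scene0.npz"))
f=lambda P:((proj(c,P)-[190,110])*3).round(0)
print("tip",f(W(0,.084,.102)),"tcp",f(W(0,.084,.175)))
for th in(0,.2,.4):
    y,z=bar(th);print(th,y,f(W(-.021,y,z)),f(W(.021,y,z)))
E
```

```text
tip [336. 288.] tcp [333. 236.]
0 0.09184563746054089 [336. 260.] [353. 299.]
0.2 0.10330398463577048 [349. 253.] [366. 292.]
0.4 0.11522861503466109 [362. 249.] [380. 287.]
```

The bar seems to be in light contact at about (355,250)–(370,290), which fits θ≈0.2. I'll continue outward with the force watched.

```bash
python3 - 2>/dev/null <<'E'
from h import *
from station import r
step(r,[W(0,y,.175) for y in (.092,.10,.108,.116,.122,.127,.131)],.04,7.)
c=r.capture("wrist");cv2.imwrite("pics/w2.png",c["pixels"][0:300,180:540]);print(r.sense()["time"])
E
```

```text
[-0.1 92.4] F [-1.2  0.6] 1.9
[ -0.  100.3] F [-1.1  0.5] 1.0
[ -0.  108.3] F [-1.5  0.1] 0.8
[ -0.  116.3] F [-0.8  0.7] 0.3
[ -0.  122.3] F [-0.7  1. ] 0.7
[ -0.  127.3] F [-0.9  0.1] 0.7
[  0.  131.2] F [-1.   0.3] 0.8
9.625
```

View pics/w2.png

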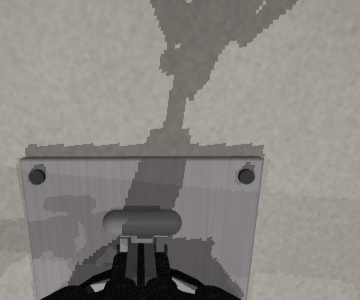

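The bar, at crop (142,222), now stands beyond the fingertips. I'll retreat and measure it.

```bash
python3 - 2>/dev/null <<'E'
from h import *
from station import r
c=r.capture("wrist");p=toF(ray(c,(322,222),.106));print("bar before retreat",p)
r.move_l(W(0,.06,.175),speed=.1)
r.move_l(W(0,.0,.30),speed=.15)
c=r.capture("wrist");np.savez("w3.npz",**c)
for th in(0,.8,1.1):
    y,z=bar(th);print(th,proj(c,W(0,y,z+.005)).round())
print([proj(c,W(x,y,.012)).round() for x,y in((-.1,.175),(.1,.175))])
cv2.imwrite("pics/w3.png",c["pixels"]);print(r.sense()["time"])
E
```

```text
bar before retreat [-1.13089351e-04  1.53188645e-01]
0 [323.  94.]
0.8 [323.  29.]
1.1 [323.  11.]
[array([231.,  18.]), array([415.,  18.])]
11.6583
```

View pics/w3.png

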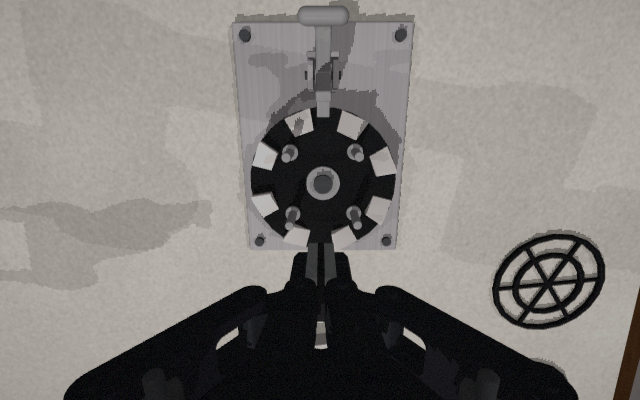

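The pawl rests at its stop: the bar is at (323,14), as predicted for 1.1 rad. The wheel has not moved. Next I'll push the lower-right pin clockwise in a straight line at its mid-angle tangent, deliberately short at first.

```bash
cat >> h.py <<'E'
MID=-63.5
def T(s,rad,z):
    "point at radius rad along MID, tangential offset s (counter-clockwise +)"
    m=np.radians(MID);p=rad*np.array([np.cos(m),np.sin(m)])+s*np.array([-np.sin(m),np.cos(m)]);return W(p[0],p[1],z)
E
python3 - 2>/dev/null <<'E'
from h import *
from station import r
r.move_ptp(T(.048,.051,.24),list(ori(YAW+MID)))
r.move_l(T(.048,.051,.130),speed=.08)
# pin tangential s=52*sin(alpha-MID); finger = s+16; stop near wheel 0.5 rad (alpha=-73)
end=.052*np.sin(np.radians(-73-MID))+.016
step(r,[T(s,.051,.130) for s in np.linspace(.040,end,6)],.03,7.)
r.move_l(T(.030,.051,.130),speed=.08)
r.move_l(T(.040,.051,.24),speed=.15)
r.move_ptp(W(0,.0,.30),list(ori(YAW)))
c=r.capture("wrist");np.savez("w4.npz",**c)
cv2.imwrite("pics/w4.png",cv2.resize(c["pixels"][0:260,220:430],None,fx=2.3,fy=2.3,interpolation=cv2.INTER_CUBIC));print(r.sense()["time"])
E
```

```text
[ 58.3 -27.9] F [-0.3  0.7] -0.3
[ 52.5 -30.8] F [-1.7  1. ] 0.7
[ 47.2 -33.8] F [0.7 0.1] 0.5
[ 40.3 -36.5] F [0.7 1.2] 1.5
[ 34.3 -39.4] F [ 0.5 -0.1] 1.2
[ 28.6 -42.5] F [-0.4  0.9] 0.4
18.825
```

View pics/w4.png

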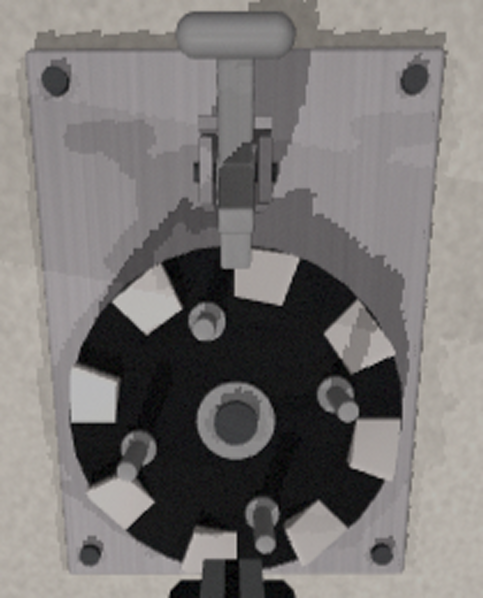

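The pawl is still back and the wheel has turned part-way. Pin tops are at about crop (205,327), (346,410), (265,541) and (131,464). I'll work out the wheel angle from the pins and from the tooth pattern's phase.

```bash
cat >> h.py <<'E'
def phase(c):
    "tooth pattern phase, deg mod 45 (feeder angle)"
    g=cv2.cvtColor(c["pixels"],cv2.COLOR_BGR2GRAY).astype(float);a=np.radians(np.arange(0,360,.5));s=0
    for rr in(.068,.073,.078):
        v=np.array([g[tuple(np.round(proj(c,W(rr*np.cos(t),rr*np.sin(t),.045))).astype(int)[::-1])] for t in a])
        v=(v>110)*1.;v[(a>4.1)&(a<5.3)]=np.nan;v=np.nan_to_num(v-np.nanmean(v));s=s+np.sum(v*np.exp(-8j*a))
    return -np.degrees(np.angle(s))/8
E
python3 - 2>/dev/null <<'E'
from h import *
c=dict(np.load("w4.npz"))
for u,v in((205,327),(346,410),(265,541),(131,464)):
    p=toF(ray(c,(220+u/2.3,v/2.3),.08));print("pin",(p*1e3).round(1),(1e3*np.hypot(*p)).round(1),np.degrees(np.arctan2(p[1],p[0])).round(1))
print("nut",toF(ray(c,(220+237/2.3,421/2.3),.044)))
for n in("w1","w3","w4"):print(n,phase(dict(np.load(n+".npz"))))
E
```

```text
pin [-12.8  48.8] 50.5 104.7
pin [49.5 12.6] 51.1 14.3
pin [ 14.5 -50.7] 52.7 -74.1
pin [-47.3 -12.6] 48.9 -165.0
nut [ 0.0013047  -0.00092767]
w1 20.250399927597588
w3 19.912786840370625
w4 -9.69809247896143
```

The phase gives 29.7° and the pins about 30.5°, so the wheel is at about 0.50 rad after the nominal push. Another 10° gives about 0.67.

```bash
python3 - 2>/dev/null <<'E'
from h import *
from station import r
r.move_ptp(T(.040,.051,.24),list(ori(YAW+MID)))
r.move_l(T(.034,.051,.130),speed=.1)
s=lambda a:.052*np.sin(np.radians(a-MID))+.016
step(r,[T(s(a),.051,.130) for a in(-68,-76,-79.5,-82.8)],.03,7.)
r.hold(.2)
r.move_l(T(.030,.051,.130),speed=.08)
r.move_l(T(.040,.051,.24),speed=.15)
r.move_ptp(W(0,.0,.30),list(ori(YAW)))
c=r.capture("wrist");np.savez("w5.npz",**c);print(phase(c),r.sense()["time"])
y,z=bar(1.1);g=c["pixels"];u,v=proj(c,W(0,y,z+.005)).round().astype(int)
print("bar px",(u,v),g[5:30:3,u].mean(1))
E
```

```text
[ 33.6 -40.4] F [0.  0.5] -0.9
[ 26.8 -43.6] F [0.8 0.7] -0.3
[ 24.1 -44.8] F [0.3 1.2] -0.0
[ 21.5 -46.2] F [0.9 2.1] 0.2
-18.90332067639757 25.5417
bar px (np.int64(323), np.int64(10)) [ 82.66666667 115.         134.33333333 137.         138.66666667
 129.33333333 110.33333333 123.33333333 122.        ]
```

Total rotation is about 39° (≈0.67 rad) and the pawl is still up. Now I'll tip the lever back from outside.

```bash
python3 - 2>/dev/null <<'E'
from h import *
from station import r
r.move_l(W(0,.195,.30),speed=.2)
r.move_l(W(0,.195,.168),speed=.1)
step(r,[W(0,y,.168) for y in np.arange(.183,.1445,-.0055)],.04,7.)
r.hold(.3)
r.move_l(W(0,.195,.168),speed=.1)
r.move_l(W(0,.195,.30),speed=.15)
r.move_l(W(0,0,.30),speed=.2)
c=r.capture("wrist");np.savez("w6.npz",**c);print(phase(c),r.sense()["time"])
for th in(0,.1,.2,1.1):
    y,z=bar(th);print(th,proj(c,W(0,y,z+.005)).round())
cv2.imwrite("pics/w6.png",cv2.resize(c["pixels"][0:260,220:430],None,fx=2.3,fy=2.3,interpolation=cv2.INTER_CUBIC))
E
```

```text
[  0.  182.6] F [-0.7 -0.1] -0.7
[ -0.  177.2] F [ 0.5 -0.3] 0.4
[ -0.  171.7] F [-0.3  0.2] 0.5
[  0.  166.2] F [-0.9 -0.9] -1.2
[-1.000e-01  1.607e+02] F [-0.3 -0.1] -0.9
[ -0.  155.2] F [-0.2 -1.5] 0.1
[ -0.  149.7] F [ 0.4 -0.5] -0.5
[  0.  144.2] F [-0.3 -0.5] 0.0
-18.88800193572423 33.7333
0 [322.  94.]
0.1 [322.  87.]
0.2 [322.  79.]
1.1 [322.  12.]
```

View pics/w6.png

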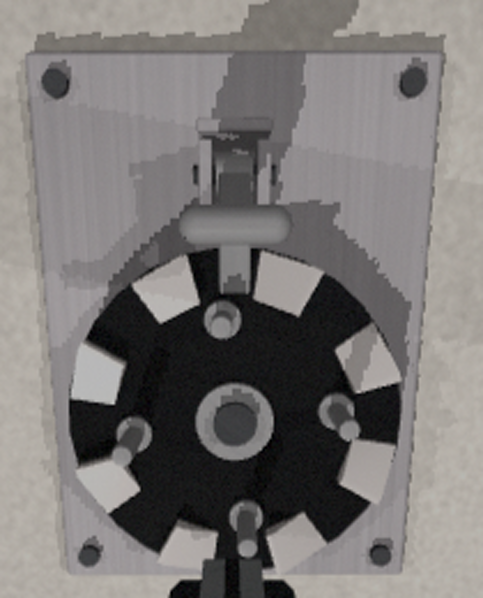

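The bar is at crop (235,224), i.e. full-image row 97. The prediction for pawl 0 is row 94, with the same +3 px bias as at the stop. The nose sits in the gap between teeth, so I'm handing in.

```bash
python3 - <<'E'
from station import r
r.sign_off()
E
```

```text
the job is handed in; nothing more can be done
```

The job is done and handed in at about 34 s of the 67 s allowed; `sign_off` gives no verdict, so the result below rests on my own camera checks.

**What I did:** With the fingers shut, I pushed the T-lever outward until the pawl leaned back at its stop. I then pushed one pin clockwise in two strokes and tipped the lever back from the outside so the pawl dropped.

**Last checks:**
- **Wheel:** the teeth show it turned about 39° (≈0.67 rad, inside 0.57–0.78), and it did not move when the pawl dropped.
- **Pawl:** the bar is at the pawl-down position. It was about 3 px off the prediction, the same offset I saw at the stop, so I read it as fully down. The nose sits in the gap between two teeth.
- **Forces:** never above about 3 N at the readings I took. The arm was clear of everything at the end.
- **Disagreements:** the pins and the teeth differed by about 1° on the wheel angle. The plate corners were a few mm off prediction. Neither was enough to matter.
- **Not checked:** I took no final picture of the loose things. The arm's path never went near them.

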